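# Sight a straightedge ball through the inspection mirror

## Robot

A 6-joint arm with a two-finger parallel gripper is mounted at the origin on the work surface. World frame = base frame: x ahead of the robot, y to its left, z up, the work surface at z = 0. Lengths are in mm, angles in rad, forces in N, time in s.
With the tool pointing down it reaches from about 275 to 1000 mm from the base axis. Payload 8.4 kg.
Tool frame: the origin (TCP) lies between the finger pads; the fingertips stand r.finger_overhang ahead of it and the grasp point (between the pads) is the TCP (r.finger_overhang is the distance from the TCP to the fingertips, in mm); z points along the fingers, y is the line along which they close (so a half turn about z gives the same grasp; the last joint's range is limited). The gripper opens to 85 mm and grips with 20 to 120 N. Pads are 22 mm wide; open, the fingers measure 114 mm over their backs; the gripper's body (76 mm by 85 mm) begins 54 mm behind the grasp point. The pads swing forward as they close: fully open they stand 13 mm farther back than shut.
Start: joints at [1.174, 0.353, 1.633, -0, 1.155, -0.002], TCP at [240.389, 576.924, 250.281] pointing down, gripper open.
Joint ranges: [-2.63, 2.63], [-0.92, 2.1], [0.06, 2.66], [-1.3, 4.44], [0, 2.69], [-3.02, 3.02]. Speed limits (rad/s): [2.22, 2.22, 2.79, 3.14, 3.14, 3.14].

## Interface

Orientations are given as [roll, pitch, yaw] about the fixed x, y, z axes, in that order (R = Rz(yaw) Ry(pitch) Rx(roll)).
In Python, from rig import r, cams, sign_off gives the robot as it stands.
- The arm moves only by the shell command python3 -m crank 'ROWS' [FORCE]. ROWS is JSON, a list of rows, each a list of 7 numbers: the shift along the tool's x, y, z in m, then the turn, a rotation vector about the tool's x, y, z in rad, then the closure, from 0 (fully open) to 1 (shut). In form: [[dx, dy, dz, ax, ay, az, gripper], ...]. A call has 1 to 5 rows; each row is the pose to reach, as a shift and turn from the pose commanded when the call began, along the tool's axes at that moment; what a row does not reach only later rows make up. A row lasts 1/10 s, in which the tool goes at most 50 mm and 8.59 degrees, less where a joint would pass 70% of its speed; a pose out of reach is approached as far as the arm can. A call with a gripper value outside its range is refused whole. The fingers move at their own pace and stop on an object; FORCE is the grip in N (left out, the last holds). Time passes only in rows, so rows that repeat a pose let the fingers close. It gives the time, the measured TCP pose, the force, the opening and the grip force at its end, in the units of the state.
- r.sense(): the state, without advancing time (a new reading comes with each control period).
- cams.grab_frame(name): name is "scene" or "top" or "wrist"; returns a dict with "image" (420x560x3 uint8, red, green, blue), "fx", "fy", "cx", "cy" (pixels), "D" ([k1, k2, p1, p2, k3] as OpenCV has them; the pictures are not rectified), "position" and "orientation" of the camera in the world. Camera axes: x right, y down, z forward; pixel columns grow to the right and rows downward; lengths in mm; the calibration is good to about 2 mm. A picture is of the moment at which its call begins. There is no depth.
- sign_off(): hands the job in; it is judged then, once.
The state is a dict: "clock": time; "qpos": joint angles; "qvel": joint speeds; "joint_efforts": joint torques, N m; "eef_pos": TCP position; "tcp_rot": TCP orientation; "contact_force": force on the tool from outside, world axes, zero at the start; "wrist_torque": the same for the moment, N m; "opening": opening from 0.0 (shut) to 1.0 (fully open); "grasp_force": force on a finger pad.
Only numpy, scipy, OpenCV 4.12 (cv2) and the standard library are available. Lean on these libraries where they do the work, as an engineer would, in place of code of your own. Each camera call takes 0.05 s, during which the arm holds its last target. There are 200 camera calls.

## Task

Lay the straightedge flat on the bench, flush against the long edge of the perforated plate that faces the inspection mirror and about centred on that edge, and let go of it. Then take the sprung mirror by the grip on its top and turn it until the small camera sees the straightedge's white ball in the middle of the mirror (the brass pointer under the mirror then points at the ball), and finish while still holding the mirror at that angle. Do not disturb the computer mouse, the phone or the small brass weight.

Things in the scene. Friction and masses are not known exactly. Their poses are not given: they have to be found in the camera images.
- plate: black perforated metal fixture plate, 200 (x) x 100 (y) x 12 mm high, fixed to the bench. Origin: centre of its underside; x along its long edges, z up. The edge to use is the long one at its own y = -50 mm, which faces the mirror.
- plate_edge (a point): middle of that long edge's upright face, 6 mm above the bench, on the plate at its own (0, -50, 6) mm; axes as the plate's.
- straightedge: loose straightedge, 0.3 to 0.55 kg: steel bar 200 (x) x 30 (y) x 12 mm high, lying flat; along its middle a black grip rib 110 (x) x 14 (y) mm, from 12 to 50 mm above the bench; at x = 85 mm an 8 mm stem carries a white ball. Origin: centre of its underside; x along the bar, z up. Either long side may go against the plate, the ball towards either end.
- ball (a point): centre of the white ball, 18 mm diameter, fixed on the straightedge at its own (85, 0, 65) mm.
- head: inspection head fixed to the bench: grey base 80 (y) x 12 mm high, from x = -50 to 210 mm. Origin: on the bench under the mirror's upright axis; z up; +x points from that axis to the camera.
- lens (a point): front of the lens of the small black camera (44 x 38 x 38 mm, top at 84 mm) on the head, at the head's own (121, 0, 65) mm. The camera looks along the head's -x straight at the mirror's axis.
- mirror: upright mirror in a black frame 76 mm wide, 32 to 98 mm above the bench. Turns about the upright axis through its origin (the head's origin); its face lies on that axis, facing its own +x. At rest it faces the camera against a stop (x along the head's x); it turns anticlockwise seen from above, to 1.4 rad. A spring (0.024 N m plus 0.06 N m/rad) drives it back when let go.
- mirror_grip (a point): centre of the grip on top of the mirror, on the turning axis, 122 mm above the bench. The grip is an upright slab 12 mm thick (along the mirror's x), 44 mm long (along its y), from 104 to 140 mm above the bench; axes as the mirror's.
- pointer (a joint): angle of the slim brass pointer under the mirror (needle reaching 80 mm from the mirror's axis, 17 mm above the bench, no obstacle), rad anticlockwise from the head's +x; 0 at rest. Geared to turn exactly twice as far as the mirror, so it points along the camera's line of sight as reflected by the mirror.
- sight (a point): point on the mirror's axis, 65 mm above the bench, turning with the pointer: its x axis is the camera's reflected line of sight, horizontal, its z is up.
- mouse: black computer mouse, 112 x 62 x 36 mm, loose; leave alone. Origin: centre of its underside.
- phone: black phone lying flat, 74 x 150 x 9 mm, loose; leave alone. Origin: centre of its underside.
- weight: brass calibration weight with a knob, 32 mm diameter, 38 mm high, loose; leave alone. Origin: centre of its underside.
Mind the look-alikes: they are no part of the job. Leave any red look-alike of the plate alone.

How it is judged (in metres and radians):
On the way, in this order (a step that is already met when the one before it is completed fails the run):
1. the straightedge lies flat, flush along the plate's edge that faces the mirror, and is let go (angle between the x axis of straightedge and the x axis of plate, either way round below 0.03 rad and y of straightedge in the frame of plate between -0.0685 and -0.0615 m and x of straightedge in the frame of plate between -0.04 and 0.04 m and height (world z) of straightedge below 0.004 m and angle between straightedge's own z axis and vertical below 0.04 rad and linear speed of straightedge below 0.02 m/s and contact force between the fingers and straightedge below 0.1 N), for 0.3 s.
2. the fingers hold the mirror so that the camera's reflected line of sight meets the ball (y of ball in the frame of sight between -0.025 and 0.025 m and x of ball in the frame of sight above 0.1 m and contact force between the fingers and mirror above 0.5 N and velocity of joint pointer between -0.1 and 0.1 rad/s), for 0.4 s.
At the end, for the whole second after the job is handed in: Straightedge flat, untouched by the fingers, against the plate edge within 3.5 mm and 0.03 rad, its middle within 40 mm of the edge's middle; the fingers hold the mirror (over 0.5 N), still, with the reflected line of sight within 25 mm of the ball's centre (all of step 1 and all of step 2); the arm keeps its last pose, push and grip.
It fails at once if the mouse is disturbed (moved over 20 mm) (distance of mouse from where it was at the start of the episode above 0.02 m).
It fails at once if the phone is disturbed (moved over 20 mm) (distance of phone from where it was at the start of the episode above 0.02 m).
It fails at once if the weight is disturbed (moved over 20 mm) (distance of weight from where it was at the start of the episode above 0.02 m).
It also fails if it takes over 51 s, if anything falls off the work surface, if the arm or the gripper's body presses on something with over 40 N, if the wrist force passes 120 N, or if a joint passes its speed limit or range.

## Working session

There is one attempt and no reset: what is moved stays moved. The work goes in short steps, Python scripts to look and compute and a shell command to move; the robot and the scene stay as the last step left them, time stands still between calls to the robot, and variables do not carry over. Pictures are saved under pics/ and viewed, at most 10 in all, crops included, and the job is handed in when it is done.

```bash
ls; mkdir -p pics
cat > h.py <<'E'
import numpy as np,cv2
from rig import r,cams,sign_off
from scipy.spatial.transform import Rotation as R
def grab(n,save=None):
    f=cams.grab_frame(n)
    if save: cv2.imwrite(f'pics/{save}.png',f['image'][:,:,::-1])
    np.save(f'/tmp/{n}.npy',f,allow_pickle=True)
    return f
def K(f): return np.array([[f['fx'],0,f['cx']],[0,f['fy'],f['cy']],[0,0,1]],float)
def Rc(f):
    o=np.array(f['orientation'],float)
    return o if o.shape==(3,3) else R.from_euler('xyz',o).as_matrix()
def cast(f,uv,z):
    p=cv2.undistortPoints(np.array(uv,float).reshape(-1,1,2),K(f),np.array(f['D'],float)).reshape(-1,2)
    d=np.c_[p,np.ones(len(p))]@Rc(f).T; c=np.array(f['position'],float)
    return c+d*((z-c[2])/d[:,2])[:,None]
def load(n): return np.load(f'/tmp/{n}.npy',allow_pickle=True).item()
E
python3 - <<'E'
from h import *
for n in ('top','scene'):
    f=grab(n,n+'0'); print(n,{k:v for k,v in f.items() if k!='image'})
print(r.sense(),r.finger_overhang)
E
```

```text
pics
top {'fx': 463.57352667799137, 'fy': 463.57352667799137, 'cx': 282.29632841540746, 'cy': 206.0324737937055, 'D': array([0.04905803, 0.        , 0.        , 0.        , 0.        ]), 'position': array([ 455.90688652,  161.89225071, 1456.22911412]), 'orientation': array([-3.07925237,  0.01604914, -1.55434641])}
scene {'fx': 427.872802572369, 'fy': 427.872802572369, 'cx': 280.8210917481226, 'cy': 202.64325244493335, 'D': array([-0.1273793,  0.       ,  0.       ,  0.       ,  0.       ]), 'position': array([1539.56504361, -230.29026828,  835.79266236]), 'orientation': array([-2.18732621e+00,  6.87013187e-04,  1.17849641e+00])}
{'clock': 0.1, 'qpos': array([ 1.17360824e+00,  3.53601758e-01,  1.63403963e+00, -2.52076602e-05,
        1.15520760e+00, -2.39906124e-03]), 'qvel': array([ 0.00163565,  0.00045205, -0.00136293, -0.00016214, -0.00036191,
       -0.0010829 ]), 'joint_efforts': array([ 1.05092728e-03, -6.06350255e+01, -3.42818499e+01,  1.03202681e-04,
        4.11343121e-03,  3.82809858e-06]), 'eef_pos': array([240.23670791, 576.55609504, 249.6310751 ]), 'tcp_rot': array([-3.14033627e+00,  2.00350728e-05,  2.74681384e+00]), 'contact_force': array([ 0.47182876, -0.22971195,  0.28442366]), 'wrist_torque': array([ 0.00015813, -0.04080131, -0.06228064]), 'grasp_force': 0.0, 'opening': 0.9985310896029369} 19.0
```

View pics/top0.png

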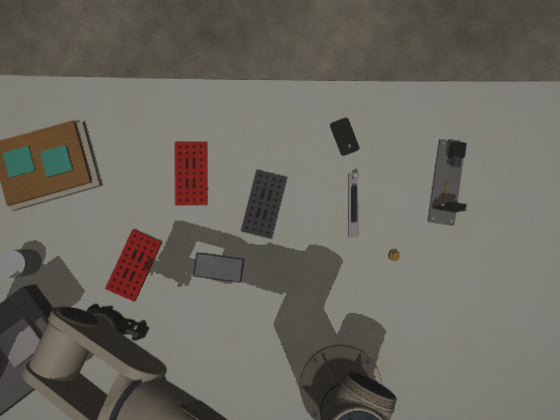

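View pics/scene0.png

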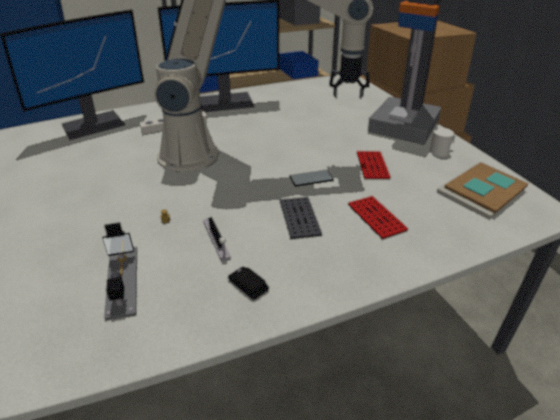

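The top view shows the dark plate at (264,204), straightedge (353,203) with its ball at (354,174), head base (446,182), its camera (456,150) and mirror (447,207). Mouse is at (344,136), phone (218,267), weight (394,255).

Run:
```python
from h import *
f=load('top'); im=f['image']; g=cv2.cvtColor(im,cv2.COLOR_RGB2GRAY)
for y in (190,204,222): print(y,g[y,236:296].tolist())
print('bar',g[205,343:364].tolist()); print('base',g[180,425:470].tolist())
def rect(x0,y0,x1,y1,lo,hi,z,close=5):
    m=cv2.inRange(g[y0:y1,x0:x1],lo,hi)
    m=cv2.morphologyEx(m,cv2.MORPH_CLOSE,np.ones((close,close)))
    c=max(cv2.findContours(m,cv2.RETR_EXTERNAL,cv2.CHAIN_APPROX_NONE)[0],key=cv2.contourArea)
    b=cv2.boxPoints(cv2.minAreaRect(c))+[x0,y0]
    w=cast(f,b,z); e=[w[1]-w[0],w[2]-w[1]]; L=[np.linalg.norm(v) for v in e]; v=e[int(np.argmax(L))]
    return w.mean(0).round(1),np.round(L,1),round(float(np.arctan2(v[1],v[0])%np.pi),4)
print('plate',rect(230,160,300,245,0,90,12))
print('mouse',rect(322,110,366,162,0,90,20)); print('phone',rect(185,245,255,290,0,85,9))
print('rib',rect(347,180,361,228,0,80,50,3))
print('base',rect(422,130,475,235,0,150,12))
big=cv2.resize(im[110:270,225:485],None,fx=3,fy=3,interpolation=cv2.INTER_CUBIC)
cv2.imwrite('pics/crop1.png',big[:,:,::-1])
```

```text
190 [131, 132, 131, 133, 132, 132, 132, 133, 133, 131, 130, 134, 133, 132, 122, 65, 52, 53, 53, 54, 53, 48, 54, 55, 53, 53, 41, 36, 36, 46, 56, 58, 55, 48, 35, 38, 48, 57, 55, 55, 56, 58, 57, 55, 54, 55, 55, 65, 93, 134, 131, 131, 133, 130, 131, 131, 130, 132, 132, 131]
204 [131, 133, 129, 129, 129, 132, 132, 130, 130, 132, 122, 87, 54, 55, 56, 56, 57, 54, 56, 58, 58, 54, 55, 46, 41, 47, 55, 54, 54, 54, 35, 35, 41, 58, 55, 55, 56, 53, 53, 59, 50, 53, 56, 58, 76, 131, 131, 132, 134, 131, 133, 134, 133, 132, 132, 130, 132, 132, 132, 133]
222 [129, 126, 128, 129, 129, 126, 117, 62, 56, 53, 53, 49, 43, 46, 54, 56, 52, 53, 39, 34, 41, 51, 56, 53, 54, 55, 53, 55, 55, 52, 54, 51, 54, 53, 55, 53, 51, 52, 56, 74, 117, 129, 130, 130, 131, 132, 131, 132, 130, 131, 128, 130, 131, 127, 132, 131, 132, 129, 131, 133]
bar [132, 133, 131, 134, 125, 79, 114, 109, 43, 34, 40, 34, 40, 45, 94, 104, 133, 128, 131, 130, 132]
base [130, 130, 132, 131, 132, 130, 131, 115, 80, 65, 79, 77, 80, 80, 81, 80, 78, 83, 80, 79, 79, 81, 79, 80, 79, 77, 78, 80, 78, 83, 76, 78, 80, 76, 77, 105, 125, 128, 126, 130, 129, 129, 130, 131, 130]
plate (array([542.7, 244. ,  12. ]), array([220.3, 109.3]), 2.9317)
mouse (array([767.3,  -3.2,  20. ]), array([ 63.3, 112.6]), 0.3776)
phone (array([361.2, 378.6,   9. ]), array([215. , 120.2]), 1.5865)
rib (array([554.5, -23.6,  50. ]), array([142.8,  27.2]), 0.0079)
base (array([ 629.1, -324.4,   12. ]), array([159. , 322.4]), 3.1347)
```

View pics/crop1.png

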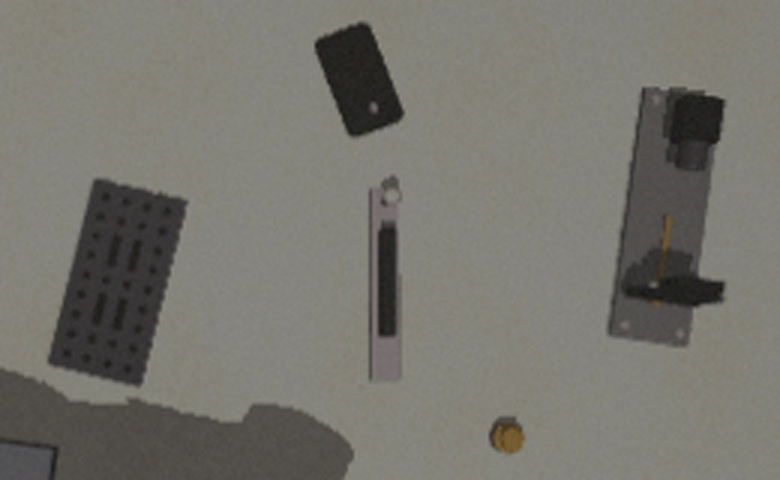

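The crop shows the plate's corners at about (95,180), (187,203), (140,385), (48,362) and the straightedge with its ball at the top (392,193). The mirror's slab runs from (625,288) to (722,292). My plate rectangle came out oversized because shadow merged into it, so I'll refine it from the wrist. First I'm moving over the straightedge.

```bash
cat >> h.py <<'E'
def goal(x,y,z,yaw):
    s=r.sense(); M=R.from_euler('xyz',s['tcp_rot'])
    T=R.from_euler('xyz',[np.pi,0,yaw])
    d=M.inv().apply(np.array([x,y,z])-s['eef_pos'])/1000
    print('t',round(s['clock'],2),'pos',s['eef_pos'].round(1),s['tcp_rot'].round(3),'open',round(s['opening'],3),'F',s['contact_force'].round(1))
    print('shift',d.round(4),'turn',(M.inv()*T).as_rotvec().round(4))
E
python3 -m crank '[[-0.52,-0.43,0,0,0,-0.39,0],[-0.52,-0.43,0,0,0,-0.39,0],[-0.52,-0.43,0,0,0,-0.39,0],[-0.52,-0.43,0,0,0,-0.39,0],[-0.52,-0.43,0,0,0,-0.39,0]]'
python3 -c "
from h import *
goal(555,-24,250,np.pi)"
```

```text
clock: 0.6
eef_pos: [357.1, 354.2, 250.1]
tcp_rot: [-3.141, -0.0, 3.137]
contact_force: [0.8, -0.4, -0.0]
opening: 1.002
grasp_force: 0.0
t 0.6 pos [357.1 354.2 250.1] [-3.141 -0.     3.137] open 1.002 F [ 0.8 -0.4 -0. ]
shift [-1.994e-01 -3.774e-01  1.000e-04] turn [-0.0003 -0.0001 -0.0041]
```

```bash
python3 -m crank '[[-0.17,-0.18,0,0,0,0,0],[-0.17,-0.18,0,0,0,0,0],[-0.17,-0.18,0,0,0,0,0],[-0.17,-0.18,0,0,0,0,0],[-0.17,-0.18,0,0,0,0,0]]'
python3 -m crank '[[0,0,0,0,0,0,0],[0,0,0,0,0,0,0]]'
python3 -c "
from h import *
f=grab('wrist','w1');goal(555,-24,250,np.pi);print(f['position'],f['orientation'],f['fx'],f['D'])
print(cast(f,[[0,0],[559,0],[559,419],[0,419],[280,210]],12).round())"
```

```text
clock: 1.1
eef_pos: [527.0, 173.3, 250.2]
tcp_rot: [-3.142, -0.0, 3.136]
contact_force: [0.1, 1.5, -0.7]
opening: 1.007
grasp_force: 0.0
clock: 1.3
eef_pos: [526.1, 174.3, 249.8]
tcp_rot: [-3.141, -0.001, 3.134]
contact_force: [0.4, -0.1, -0.1]
opening: 0.998
grasp_force: 0.0
t 1.35 pos [525.4 175.2 249.8] [-3.142e+00 -1.000e-03  3.136e+00] open 0.999 F [0.2 0.8 0.4]
shift [-0.0308 -0.199  -0.0002] turn [-0.     -0.0013 -0.0058]
[456.05107891 174.33490734 373.40617603] [ 2.86752060e+00 -5.94295380e-04  1.56344644e+00] 301.8592772559001 [-0.03409618  0.          0.          0.          0.        ]
[[ 316. -124.   12.]
 [ 320.  482.   12.]
 [ 914.  635.   12.]
 [ 906. -282.   12.]
 [ 554.  178.   12.]]
```

View pics/w1.png

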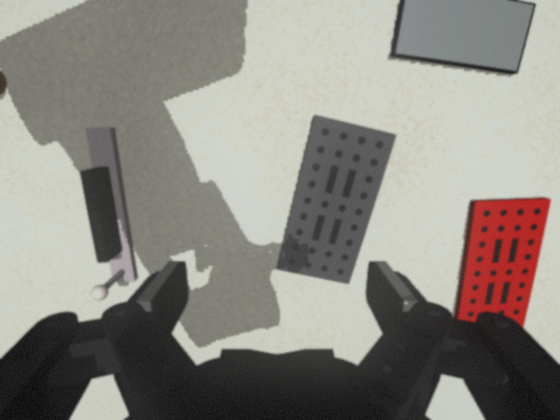

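The wrist view shows the whole plate, with corners near (315,115), (395,134), (350,283), (277,268). The straightedge spans (100,128) to (122,282) with its ball at (99,293).

Run:
```python
from h import *
f=load('wrist'); g=cv2.cvtColor(f['image'],cv2.COLOR_RGB2GRAY)
print(g[200,285:310].tolist(),g[260,270:300].tolist())
def quad(x0,y0,x1,y1,t):
    m=cv2.inRange(g[y0:y1,x0:x1],0,t); m=cv2.morphologyEx(m,cv2.MORPH_OPEN,np.ones((5,5)))
    c=max(cv2.findContours(m,cv2.RETR_EXTERNAL,cv2.CHAIN_APPROX_NONE)[0],key=cv2.contourArea)
    return cv2.convexHull(c).reshape(-1,2)+[x0,y0]
for t in (95,105,115):
    h=quad(265,100,366,290,t) if 0 else quad(262,100,405,290,t)
    w=cast(f,h,12)[:,:2].astype(np.float32); c,s,a=cv2.minAreaRect(w); print(t,c,s,a)
    b=cv2.boxPoints((c,s,a)); print(b.round(0).tolist())
# rib top z=50
h=quad(75,160,122,268,62); w=cast(f,h,50)[:,:2].astype(np.float32); print('rib',cv2.minAreaRect(w))
print('ball',cast(f,[[99,293]],65)); 
t=load('top')
px=lambda p:(np.array(p)/3+[225,110])
print('ball top',cast(t,[px([392,193])],65),'grip ends',cast(t,px([[625,288],[722,292]]),98),'weight',cast(t,[px([510,437])],38),'base corners',cast(t,px([[643,88],[608,335],[688,347]]),12))
```

```text
[207, 210, 206, 208, 209, 204, 187, 151, 105, 98, 94, 97, 95, 98, 96, 96, 96, 92, 85, 73, 66, 64, 62, 62, 66] [127, 128, 133, 133, 131, 131, 123, 111, 91, 76, 73, 74, 75, 73, 75, 73, 73, 68, 69, 64, 62, 61, 62, 61, 66, 67, 73, 72, 70, 70]
95 (550.3464965820312, 241.51068115234375) (97.42221069335938, 192.7467041015625) 76.74857330322266
[[445.0, 216.0], [633.0, 172.0], [655.0, 267.0], [468.0, 311.0]]
105 (548.887939453125, 241.84881591796875) (99.03047180175781, 196.21250915527344) 76.85643768310547
[[442.0, 216.0], [633.0, 171.0], [656.0, 268.0], [465.0, 312.0]]
115 (548.7968139648438, 241.80679321289062) (100.02764129638672, 196.96690368652344) 76.83951568603516
[[442.0, 216.0], [633.0, 171.0], [656.0, 268.0], [464.0, 313.0]]
rib ((548.1430053710938, -22.784887313842773), (105.55255126953125, 30.451217651367188), 0.74515300989151)
ball [[638.50760348 -33.94249889  65.        ]]
ball top [[641.31893582 -33.49064117  65.        ]] grip ends [[ 547.20506317 -253.80200173   98.        ]
 [ 544.75893963 -345.87229355   98.        ]] weight [[ 398.99435905 -157.1010917    38.        ]] base corners [[ 761.20212845 -298.80435281   12.        ]
 [ 504.28619391 -262.70387555   12.        ]
 [ 493.3699598  -343.40102968   12.        ]]
```

```bash
python3 -m crank '[[-0.03,-0.207,0.05,0,0,0,0],[-0.03,-0.207,0.05,0,0,0,0],[-0.03,-0.207,0.05,0,0,0,0],[-0.03,-0.207,0.05,0,0,0,0],[-0.03,-0.207,0.05,0,0,0,0]]'
python3 -m crank '[[0,0,0,0,0,0,0],[0,0,0,0,0,0,0],[0,0,0,0,0,0,0]]' >/dev/null
python3 -c "
from h import *
f=grab('wrist','w2');goal(555,-32,36,np.pi)"
```

```text
clock: 1.85
eef_pos: [554.1, -33.8, 199.2]
tcp_rot: [-3.141, -0.002, 3.136]
contact_force: [-1.0, 0.4, 0.0]
opening: 1.004
grasp_force: 0.0
t 2.2 pos [554.9 -30.1 200.7] [3.141 0.    3.139] open 0.999 F [-0.6 -0.3 -0.2]
shift [-0.     -0.002   0.1647] turn [ 0.0003  0.0005 -0.0027]
```

View pics/w2.png

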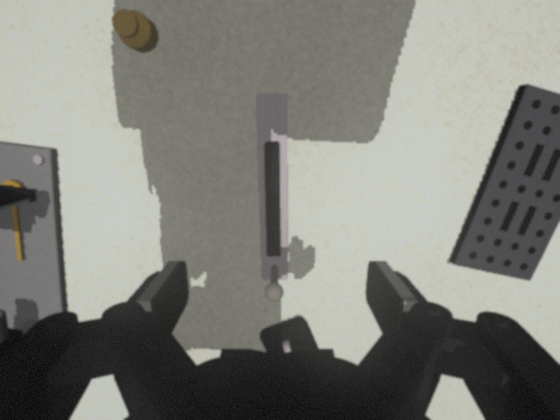

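The rib spans (265–280, 141–256), the bar (257–288, 94–278) and the ball is at (274,291). The mouse is beyond the ball.

Run:
```python
from h import *
f=load('wrist'); g=cv2.cvtColor(f['image'],cv2.COLOR_RGB2GRAY)
x0,y0=256,135
m=cv2.inRange(g[y0:262,x0:295],0,70); m=cv2.morphologyEx(m,cv2.MORPH_OPEN,np.ones((5,5)))
c=max(cv2.findContours(m,cv2.RETR_EXTERNAL,cv2.CHAIN_APPROX_NONE)[0],key=cv2.contourArea).reshape(-1,2)+[x0,y0]
w=cast(f,c,50)[:,:2].astype(np.float32);print(cv2.minAreaRect(w))
b=cast(f,[[274,291]],65)[0];print('ball',b)
print('bar near end corners',cast(f,[[257,94],[288,94],[261,278],[289,278]],12).round(1))
```

```text
((551.383056640625, -34.83354568481445), (108.60420227050781, 11.900022506713867), 0.8791102170944214)
ball [636.67298656 -33.18078848  65.        ]
bar near end corners [[453.1 -49.1  12. ]
 [453.2 -19.   12. ]
 [650.9 -48.6  12. ]
 [651.  -16.5  12. ]]
```

```bash
python3 -m crank '[[0.003,-0.004,0.05,0,0,-0.015,0],[0.003,-0.004,0.1,0,0,-0.015,0],[0.003,-0.004,0.14,0,0,-0.015,0],[0.003,-0.004,0.164,0,0,-0.015,0],[0.003,-0.004,0.164,0,0,-0.015,0]]'
python3 -m crank '[[0,0,0,0,0,0,1],[0,0,0,0,0,0,1],[0,0,0,0,0,0,1],[0,0,0,0,0,0,1],[0,0,0,0,0,0,1]]' 60
python3 -m crank '[[0,0,0,0,0,0,1],[0,0,0,0,0,0,1],[0,0,0,0,0,0,1],[0,0,0,0,0,0,1],[0,0,0,0,0,0,1]]'
```

```text
clock: 2.7
eef_pos: [549.5, -34.5, 33.5]
tcp_rot: [3.141, -0.006, -3.13]
contact_force: [0.2, -0.5, 0.9]
opening: 1.002
grasp_force: 0.0
clock: 3.2
eef_pos: [552.5, -35.8, 37.3]
tcp_rot: [3.142, 0.001, -3.132]
contact_force: [-7.0, 0.3, 21.0]
opening: 0.156
grasp_force: 58.0
clock: 3.7
eef_pos: [552.6, -35.8, 37.3]
tcp_rot: [3.142, 0.001, -3.132]
contact_force: [-1.4, 1.0, 7.7]
opening: 0.155
grasp_force: 59.8
```

```bash
python3 -m crank '[[0,0,-0.03,0,0,0,1],[0,0,-0.05,0,0,0,1],[0.018,0.03,-0.05,0,0,0.05,1],[0.018,0.07,-0.05,0,0,0.12,1],[0.018,0.11,-0.05,0,0,0.18,1]]'
python3 -c "
from h import *
goal(532.4,170.9,87,np.pi-.2297)"
```

```text
clock: 4.2
eef_pos: [532.1, 74.6, 86.5]
tcp_rot: [-3.142, -0.0, 2.967]
contact_force: [-0.1, -0.2, -3.1]
opening: 0.153
grasp_force: 59.3
t 4.2 pos [532.1  74.6  86.5] [-3.142 -0.     2.967] open 0.153 F [-0.1 -0.2 -3.1]
shift [ 0.0164  0.0949 -0.0005] turn [-0.0001 -0.0001  0.0554]
```

```bash
python3 -m crank '[[0.016,0.045,0,0,0,0.03,1],[0.016,0.08,0,0,0,0.055,1],[0.016,0.095,0,0,0,0.055,1],[0.016,0.095,0,0,0,0.055,1],[0.016,0.095,0,0,0,0.055,1]]'
python3 -c "
from h import *
f=grab('wrist','w3');goal(532.4,170.9,38,np.pi-.2297)"
```

```text
clock: 4.7
eef_pos: [532.7, 169.7, 86.0]
tcp_rot: [-3.141, -0.001, 2.918]
contact_force: [0.5, -0.0, -2.8]
opening: 0.154
grasp_force: 59.5
t 4.75 pos [532.6 169.2  86. ] [-3.141e+00 -1.000e-03  2.917e+00] open 0.153 F [ 0.3 -0.4 -2.3]
shift [0.0006 0.0017 0.048 ] turn [-0.0009 -0.0008  0.0048]
```

View pics/w3.png

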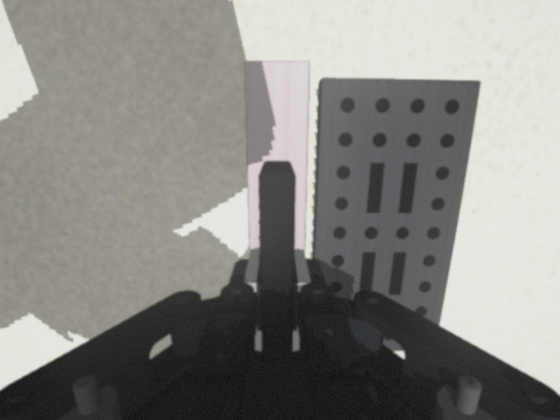

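The bar, right edge about (310,62)→(306,240), is nearly parallel to the plate's left edge (320,82)→(313,240), with a clear gap. I'll check angle and gap with edge fits.

Run:
```python
from h import *
f=load('wrist'); im=f['image'].astype(int); g=cv2.cvtColor(f['image'],cv2.COLOR_RGB2GRAY).astype(int)
print(g[120,290:335].tolist(),(im[120,290:335,0]-im[120,290:335,1]).tolist())
P=[];B=[]
for v in range(90,235,4):
    row=g[v,295:335].astype(float); 
    k=np.argmin(np.diff(row)[15:])+15; P.append([295.5+k,v])
    rg=cv2.GaussianBlur(f['image'],(1,5),0)[v,295:320].astype(float); d=rg[:,0]-rg[:,1]
    B.append([295+np.where(d>6)[0].max()+.5,v])
for n,q,z in (('plate',P,12),('bar',B,60.7)):
    w=cast(f,q,z)[:,:2].astype(np.float32); l=cv2.fitLine(w,cv2.DIST_HUBER,0,.01,.01).ravel()
    d=l[:2]*np.sign(l[0]); print(n,np.arctan2(d[1],d[0]),'dist from tcp',(np.array([-d[1],d[0]])@(l[2:]-r.sense()['eef_pos'][:2])))
```

```text
[211, 213, 212, 214, 214, 213, 212, 214, 214, 214, 215, 215, 215, 215, 213, 213, 210, 194, 191, 213, 223, 228, 228, 228, 220, 193, 160, 121, 88, 85, 95, 101, 108, 107, 109, 109, 109, 107, 110, 106, 108, 107, 106, 106, 111] [8, 8, 7, 6, 7, 7, 7, 7, 7, 8, 7, 6, 6, 6, 7, 8, 9, 7, 5, 1, 0, 0, -1, -2, -1, -3, -1, 0, 0, 0, 1, 2, 1, 1, 2, 2, 4, -1, 3, 0, 2, 0, 1, 1, 2]
plate -0.22921959 dist from tcp 24.53150498249146
bar -0.22759753 dist from tcp 14.127592337431535
```

```bash
python3 -m crank '[[0,0,0.03,0,0,0,1],[0,0,0.045,0,0,0,1],[0,0,0.049,0,0,0,1],[0,0,0.049,0,0,0,1]]'
python3 -m crank '[[0,0.003,0,0,0,0,1],[0,0.006,0,0,0,0,1],[0,0.008,0,0,0,0,1],[0,0.008,0,0,0,0,1]]'
```

```text
clock: 5.15
eef_pos: [532.4, 169.0, 37.5]
tcp_rot: [-3.14, -0.002, 2.916]
contact_force: [-1.0, -0.3, 0.0]
opening: 0.151
grasp_force: 59.8
clock: 5.55
eef_pos: [535.1, 178.4, 37.3]
tcp_rot: [3.141, 0.0, 2.917]
contact_force: [0.5, 0.2, -1.4]
opening: 0.154
grasp_force: 59.8
```

```bash
python3 -m crank '[[0,0.001,0.001,0,0,0,1],[0,0.002,0.001,0,0,0,1],[0,0.003,0.001,0,0,0,1],[0,0.003,0.001,0,0,0,1]]'
```

```text
clock: 5.95
eef_pos: [535.6, 180.2, 37.3]
tcp_rot: [-3.14, 0.0, 2.918]
contact_force: [-2.9, -8.0, 14.0]
opening: 0.153
grasp_force: 62.0
```

```bash
python3 -m crank '[[0,0,0,0,0,0,0.5],[0,0,0,0,0,0,0],[0,0,0,0,0,0,0],[0,0,0,0,0,0,0],[0,0,0,0,0,0,0]]'
python3 -m crank '[[0,0,-0.04,0,0,0,0],[0,0,-0.08,0,0,0,0],[0,0,-0.12,0,0,0,0],[0,0,-0.15,0,0,0,0],[0,0,-0.15,0,0,0,0]]'
python3 -c "
from h import *
f=grab('wrist','w4');goal(532.4,170.9,38,np.pi-.2297)"
```

```text
clock: 6.45
eef_pos: [535.5, 181.1, 36.2]
tcp_rot: [-3.142, -0.0, 2.917]
contact_force: [-0.1, -0.6, -0.5]
opening: 0.98
grasp_force: 0.0
clock: 6.95
eef_pos: [538.0, 181.9, 190.8]
tcp_rot: [3.138, 0.006, 2.917]
contact_force: [0.2, 0.5, 0.1]
opening: 0.997
grasp_force: 0.0
t 7.0 pos [536.8 181.5 188.4] [3.139 0.004 2.917] open 0.999 F [-0.8 -0.3 -0.6]
shift [ 0.0024 -0.0117  0.1504] turn [0.0023 0.0037 0.005 ]
```

View pics/w4.png

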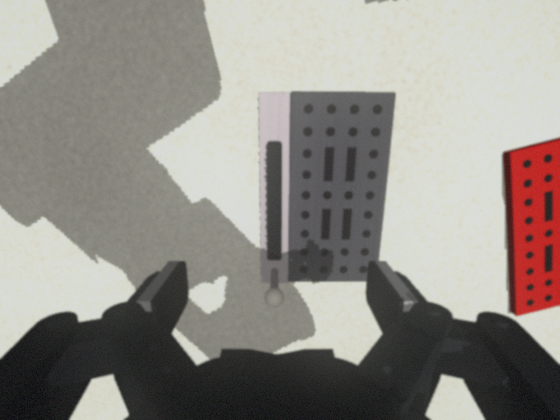

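The straightedge lies flush along the plate, and both span rows 93–282, so it is centred. The ball is at (274,296). Now I'm going over the mirror.

```bash
python3 -c "
from h import *
f=load('wrist');print('ball',cast(f,[[274.5,296.5]],65))"
python3 -m crank '[[-0.12,-0.476,-0.07,0,0,1.48,0],[-0.12,-0.476,-0.07,0,0,1.48,0],[-0.12,-0.476,-0.07,0,0,1.48,0],[-0.12,-0.476,-0.07,0,0,1.48,0],[-0.12,-0.476,-0.07,0,0,1.48,0]]'
python3 -c "
from h import *
goal(548,-310,260,np.pi/2-.139)"
```

```text
ball [[618.30952452 161.27895726  65.        ]]
clock: 7.5
eef_pos: [540.0, -68.1, 220.3]
tcp_rot: [-3.14, -0.002, 2.161]
contact_force: [0.9, 0.3, 0.1]
opening: 1.002
grasp_force: 0.0
t 7.5 pos [540.  -68.1 220.3] [-3.140e+00 -2.000e-03  2.161e+00] open 1.002 F [0.9 0.3 0.1]
shift [-0.2054 -0.128  -0.0398] turn [-0.0021 -0.0008  0.7292]
```

```bash
python3 -m crank '[[-0.205,-0.128,-0.04,0,0,0.73,0],[-0.205,-0.128,-0.04,0,0,0.73,0],[-0.205,-0.128,-0.04,0,0,0.73,0],[-0.205,-0.128,-0.04,0,0,0.73,0],[-0.205,-0.128,-0.04,0,0,0.73,0]]' >/dev/null
python3 -m crank '[[0,0,0,0,0,0,0],[0,0,0,0,0,0,0],[0,0,0,0,0,0,0]]' >/dev/null
python3 -c "
from h import *
f=grab('wrist','w5');goal(548,-310,260,np.pi/2-.139);print(f['position'])"
```

```text
t 8.35 pos [ 549.8 -306.3  260.4] [-3.140e+00 -1.000e-03  1.439e+00] open 1.001 F [ 0.2  0.3 -0.6]
shift [-0.0039 -0.0013  0.0004] turn [-0.0019 -0.0011  0.0071]
[ 557.86686996 -238.84993491  383.72872428]
```

View pics/w5.png

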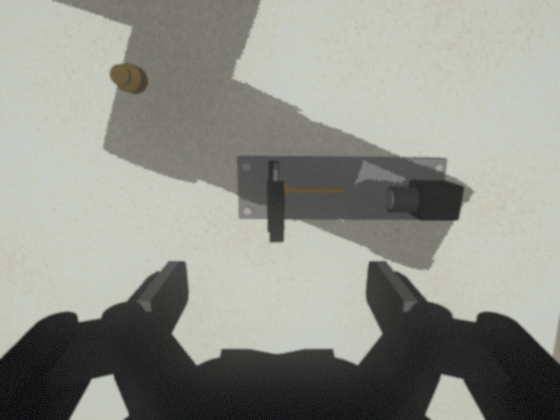

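The head base has corners near (238,157), (446,157), (238,219). The pointer runs (286,190)→(342,190), and the mirror with its grip covers (268–285, 160–241).

Run:
```python
from h import *
f=load('wrist'); g=cv2.cvtColor(f['image'],cv2.COLOR_RGB2GRAY)
c=cast(f,[[238,157],[446,157],[238,219]],12)[:,:2];print(c.round(1))
v=c[1]-c[0];L=np.linalg.norm(v);u=v/L;n=np.array([u[1],-u[0]]);print('len',L,np.linalg.norm(c[2]-c[0]),'yaw',np.arctan2(u[1],u[0]))
ax=(c[0]+c[2])/2+50*u; print('axis from base',ax)
p=cast(f,[[286,190],[342,190]],17)[:,:2];w=p[1]-p[0];w/=np.linalg.norm(w);print('axis from needle',p[1]-80*w,np.arctan2(w[1],w[0]))
print('slab end mid z140',cast(f,[[276.5,241]],140),'expected',ax+22*n)
for v in range(165,245,5): print(v,g[v,262:292].tolist())
```

```text
[[ 505.4 -266.3]
 [ 758.3 -299.2]
 [ 492.3 -344.2]]
len 255.10843894046974 79.00046245586303 yaw -0.1292786073261118
axis from base [ 548.39909092 -311.72525991]
axis from needle [ 547.64703126 -312.22961651] -0.1310456831520459
slab end mid z140 [[ 544.47889987 -331.8427349   140.        ]] expected [ 545.56287724 -333.54167328]
165 [82, 77, 79, 79, 80, 74, 65, 53, 48, 44, 47, 58, 71, 78, 75, 70, 67, 76, 82, 78, 82, 79, 81, 80, 83, 80, 80, 80, 78, 82]
170 [80, 80, 79, 83, 81, 76, 61, 55, 53, 53, 59, 79, 90, 98, 91, 88, 72, 73, 77, 80, 80, 79, 78, 82, 77, 79, 82, 78, 78, 78]
175 [80, 81, 84, 83, 80, 75, 66, 52, 48, 47, 59, 81, 100, 107, 103, 90, 74, 78, 80, 81, 79, 81, 79, 79, 81, 80, 77, 79, 76, 81]
180 [82, 82, 81, 77, 77, 72, 57, 53, 45, 50, 57, 69, 83, 85, 84, 74, 67, 67, 66, 65, 66, 68, 75, 78, 78, 81, 79, 77, 80, 81]
185 [83, 84, 82, 80, 70, 58, 53, 46, 48, 48, 48, 49, 50, 48, 50, 44, 51, 42, 48, 43, 49, 59, 73, 82, 83, 84, 82, 79, 80, 81]
190 [80, 81, 87, 79, 72, 62, 56, 50, 52, 52, 44, 52, 47, 45, 51, 46, 45, 48, 46, 45, 42, 54, 71, 83, 85, 89, 88, 86, 88, 87]
195 [84, 80, 79
[... 626 characters left out ...]
0 [191, 191, 192, 192, 175, 136, 90, 63, 62, 62, 59, 61, 59, 59, 58, 60, 57, 59, 62, 60, 63, 89, 130, 163, 177, 176, 177, 180, 173, 168]
225 [195, 196, 193, 193, 176, 139, 91, 68, 65, 62, 62, 61, 61, 64, 65, 62, 64, 62, 59, 62, 66, 98, 143, 180, 194, 200, 197, 198, 196, 197]
230 [191, 190, 195, 194, 180, 144, 95, 73, 62, 64, 65, 64, 68, 68, 65, 63, 61, 64, 67, 65, 72, 112, 155, 187, 196, 200, 200, 198, 200, 197]
235 [196, 199, 199, 199, 201, 195, 180, 141, 99, 70, 68, 69, 67, 67, 63, 65, 67, 66, 65, 67, 77, 115, 164, 189, 193, 192, 191, 195, 197, 197]
240 [198, 198, 199, 199, 198, 194, 181, 146, 100, 79, 71, 73, 71, 74, 75, 72, 75, 70, 73, 76, 89, 130, 171, 193, 198, 197, 198, 198, 201, 200]
```

```bash
python3 -m crank '[[-0.006,-0.001,0.04,0,0,0,0],[-0.006,-0.001,0.08,0,0,0,0],[-0.006,-0.001,0.115,0,0,0,0],[-0.006,-0.001,0.134,0,0,0,0],[-0.006,-0.001,0.134,0,0,0,0]]'
python3 -m crank '[[0,0,0,0,0,0,1],[0,0,0,0,0,0,1],[0,0,0,0,0,0,1],[0,0,0,0,0,0,1],[0,0,0,0,0,0,1]]' 40
python3 -m crank '[[0,0,0,0,0,0,1],[0,0,0,0,0,0,1],[0,0,0,0,0,0,1]]'
```

```text
clock: 8.85
eef_pos: [546.6, -311.1, 124.3]
tcp_rot: [-3.136, -0.002, 1.439]
contact_force: [0.7, -0.6, 0.2]
opening: 1.001
grasp_force: 0.0
clock: 9.35
eef_pos: [548.6, -313.9, 128.3]
tcp_rot: [3.141, 0.0, 1.437]
contact_force: [0.3, 0.6, -0.1]
opening: 0.146
grasp_force: 0.2
clock: 9.65
eef_pos: [548.5, -313.9, 128.4]
tcp_rot: [3.141, 0.0, 1.437]
contact_force: [-0.8, 0.6, 5.6]
opening: 0.134
grasp_force: 41.0
```

```bash
python3 -m crank '[[0,0,0,0,0,-0.08,1],[0,0,0,0,0,-0.17,1],[0,0,0,0,0,-0.26,1],[0,0,0,0,0,-0.35,1],[0,0,0,0,0,-0.4,1]]'
python3 -m crank '[[0,0,0,0,0,-0.09,1],[0,0,0,0,0,-0.18,1],[0,0,0,0,0,-0.27,1],[0,0,0,0,0,-0.35,1],[0,0,0,0,0,-0.378,1]]'
python3 -m crank '[[0,0,0,0,0,0,1],[0,0,0,0,0,0,1],[0,0,0,0,0,0,1],[0,0,0,0,0,0,1],[0,0,0,0,0,0,1]]'
python3 - <<'E'
from h import *
f=grab('top'); w=grab('wrist')
a=cv2.resize(f['image'][110:270,225:485],(780,480),interpolation=cv2.INTER_CUBIC)[:,380:]
b=cv2.resize(w['image'],(400,300)); im=np.zeros((480,800,3),np.uint8); im[:,:400]=a; im[:300,400:]=b
cv2.imwrite('pics/m1.png',im[:,:,::-1])
E
```

```text
clock: 10.15
eef_pos: [549.5, -313.8, 128.4]
tcp_rot: [3.139, 0.001, 1.84]
contact_force: [2.7, 1.4, 3.8]
opening: 0.133
grasp_force: 40.6
clock: 10.65
eef_pos: [550.3, -313.4, 128.4]
tcp_rot: [3.139, 0.002, 2.217]
contact_force: [6.6, 3.9, 1.5]
opening: 0.133
grasp_force: 40.4
clock: 11.15
eef_pos: [550.3, -313.5, 128.4]
tcp_rot: [3.139, 0.002, 2.214]
contact_force: [5.9, 4.0, 1.3]
opening: 0.133
grasp_force: 40.4
```

View pics/m1.png

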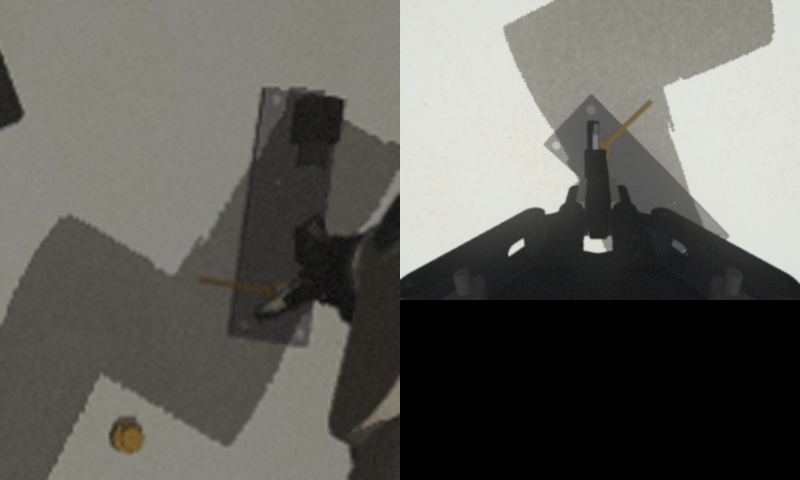

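In the wrist view (right half) the brass pointer runs from (604,147) to (651,101). In the top view (left half) it points left, towards the ball. I'll measure its direction.

```bash
cat > pt.py <<'E'
from h import *
f=load('wrist'); hsv=cv2.cvtColor(f['image'],cv2.COLOR_RGB2HSV)
m=cv2.inRange(hsv,(8,100,60),(25,255,255)); m[215:]=0
n,l,s,c=cv2.connectedComponentsWithStats(m); k=1+np.argmax(s[1:,4]); ys,xs=np.where(l==k); print(s[k])
p=cast(f,np.c_[xs,ys],17)[:,:2].astype(np.float32); d=cv2.fitLine(p,cv2.DIST_HUBER,0,.01,.01).ravel()
u=d[:2]*np.sign(d[1]); q=d[2:]; nrm=np.array([-u[1],u[0]])
A=np.array([548,-312.]);B=np.array([618.4,160.8])
tip=p[np.argmax(p@u)]
print('needle angle',np.arctan2(u[1],u[0]),'axis->ball',np.arctan2(*(B-A)[::-1]),'tip-axis',np.arctan2(*(tip-A)[::-1]),np.linalg.norm(tip-A))
print('axis off line',nrm@(A-q),'ball off sight mm',nrm@(B-q))
E
python3 pt.py
```

```text
[279 142  73  73 524]
needle angle 1.4219141 axis->ball 1.4229821814847055 tip-axis 1.416954277630228 79.18570047197622
axis off line -0.41086794754437506 ball off sight mm 0.09968923905919835
```

The pointer's line passes within about a millimetre of the ball, and the mirror has been held still for over 0.4 s. Handing in.

```bash
python3 -c "
from rig import sign_off
print(sign_off())"
```

```text
the job is handed in; nothing more can be done
None
```

I've handed the job in; no verdict came back. The straightedge is flush against the plate's mirror-facing edge, centred and released. The arm is holding the mirror at 40 N with the pointer's line about 1 mm from the ball by the wrist camera, and I never touched the mouse, phone or weight.

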